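# Slide the shine-stand lamp to its stop and screw it fast

### The arm

A 6-joint arm with a two-finger parallel gripper is mounted at the origin on the work surface. World frame = base frame: x ahead of the robot, y to its left, z up, the work surface at z = 0. Lengths are in m, angles in rad, forces in N, time in s.
With the tool pointing down it reaches from about 0.4 to 0.925 m from the base axis. Payload 12.5 kg.
Tool frame: the origin (TCP) lies on the centre line of the jaws, within the pads' length; the fingertips stand 11 mm ahead of it and the grasp point (between the pads) lies 8 mm behind it; z points along the fingers, y is the line along which they close (so a half turn about z gives the same grasp; the last joint's range is limited). The gripper opens to 95 mm and grips with 3 to 60 N. Pads are 20 mm wide; open, the fingers measure 119 mm over their backs; the gripper's body (75 mm by 180 mm) begins 59 mm behind the grasp point.
Start: joints at [-1.405, 0.491, 1.559, -0, 1.092, -0.106], TCP at [0.168, -0.602, 0.206] pointing down, gripper open.
Joint ranges: [-3.1, 3.1], [-0.84, 2.19], [0.05, 2.79], [-1.13, 4.28], [0.06, 2.93], [-2.69, 2.69]. Speed limits (rad/s): [2.22, 2.22, 2.79, 3.14, 3.14, 3.14].

### API

Orientations are given as a unit quaternion [w, x, y, z].
In Python, from plant import sense, grab_frame, camera_info, sign_off gives the robot as it stands.
- The arm moves only by the shell command python3 -m crank 'ROWS' [FORCE]. ROWS is JSON, a list of rows, each a list of 3 entries, a list of its own where there are three numbers: the gripper's target within -1 to 1 (shut at 1, half-way at 0, fully open at -1), then the shift along the tool's x, y, z in m, then the turn, a rotation vector about the tool's x, y, z in units of 5 degrees (1.0 is 5 degrees). In form: [[hand, [tx, ty, tz], [ax, ay, az]], ...]. A call has 1 to 20 rows; each row is the pose to reach, as a shift and turn from the pose commanded when the call began, along the tool's axes at that moment; what a row does not reach only later rows make up. A row lasts 1/12 s, in which the tool goes at most 41.7 mm and 7.16 degrees, less where a joint would pass 70% of its speed; a pose out of reach is approached as far as the arm can. A call with a gripper value outside its range is refused whole. The fingers move at their own pace and stop on an object; FORCE is the grip in N (left out, the last holds). Time passes only in rows, so rows that repeat a pose let the fingers close. It gives the time, the measured TCP pose, the force, the opening and the grip force at its end, in the units of the state.
- sense(): the state, without advancing time (a new reading comes with each control period).
- grab_frame(name): name is "scene" or "top" or "wrist"; returns the picture (384x512x3 uint8, blue, green, red); there is no depth.
- camera_info(name): a dict with "K" (3x3 intrinsics, pixels), "xyz" and "rotation" of the camera in the world; the wrist camera has in their place "tool_from_camera" (4x4, takes a point from camera to tool coordinates, whose origin is the TCP and whose axes are the flange's). Camera axes: x right, y down, z forward; pixel columns grow to the right and rows downward; lengths in m; the calibration is good to about 2 mm. A picture is of the moment at which its call begins: read the wrist's pose just before it. camera_info takes no time and is no camera call.
- sign_off(): hands the job in; it is judged then, once.
The state is a dict: "time_s": time; "joints": joint angles; "qd": joint speeds; "joint_torque": joint torques, N m; "position": TCP position; "orientation": TCP orientation; "ft_force": force on the tool from outside, world axes, zero at the start; "ft_torque": the same for the moment, N m; "finger_gap": finger opening in m; "grasp_force": force on a finger pad.
Only numpy, scipy, OpenCV 4.12 (cv2) and the standard library are available. Lean on these libraries where they do the work, as an engineer would, in place of code of your own. Each camera call takes 0.05 s, during which the arm holds its last target. There are 200 camera calls.

### The job

Push the lamp along its rail until its green foot is up against the end stop. Then take the screwdriver from its block, set its blade in the slot of the clamp screw and, keeping it pressed in, drive the screw clockwise fully home; turn the screw only with the screwdriver. Finally stand the screwdriver back upright in its block and let go, never touching the glass bulb and leaving everything else on the bench where it is.

Things in the scene. Friction and masses are not known exactly. Their poses are not given: they have to be found in the camera images.
- rail_bed: dark wooden rail bed fixed to the bench, 80 x 320 x 12 mm, with a steel end stop (20 mm thick, 36 mm tall) across its +y end; origin at the centre of its underside, own y along the rail towards the stop.
- lamp_slide (a joint): position of the green lamp foot along the rail, m: larger is nearer the stop, 0.080 is hard against the stop, it starts between 0 and 0.025. It moves only along the rail's own y, with about 6 N of dry friction, and stays where it is left.
- push_face (a point): centre of the outer face of the upright yellow tab (56 mm wide, 10 thick, top 76 mm above the bench) at the rear end of the green lamp foot; 52 mm above the bench. Axes as the rail's: y points to the stop, into the face. The foot is 60 x 200 mm, top at 30 mm; on its centre line are the screw's axis 65 mm and the lamp post's axis 172 mm ahead of this face.
- bulb: clear glass bulb twisted into the brass socket on the foot's short post, 60 mm in diameter; its origin is the bottom of the glass on the post's axis, 120 mm above the bench, and it reaches 204 mm above the bench. It rides with the foot.
- clamp_screw: the foot's clamp screw: square brass head (38 x 32 mm) on a 48 mm dark round flange. Origin at the flange's underside on the vertical screw axis; the head's top is 15 mm above it. It sinks 2.9 mm per rad of turning (18 mm a turn), at most 7.5 mm in all, until the flange lies on the washer, 32 mm above the bench.
- screw_turn (a joint): how far the clamp screw has been turned clockwise seen from above, rad: starts between 0 and 0.35, 2.6 is fully home against a hard stop. Turning takes about 0.12 N m and it stays where it is left; it turns only with the driver, about its vertical axis.
- slot (a point): centre of the floor of the screw head's driver slot, on the screw axis; own x runs along the slot. The slot is a pocket 26 mm long, 6.5 mm wide and 9 mm deep with a 2.5 mm bevel round its mouth, closed at both ends. It turns and sinks with the screw.
- driver: flat-blade screwdriver, 153 mm long, about 0.2 kg, upright in its block. Origin: centre of the blade's tip; z up to the handle, x along the blade's width. Blade 18 mm wide (x), 4 thick (y), 20 high; round 12 mm shank; brass ferrule 36 mm across, 65 to 73 mm above the tip; red square handle 30 x 30 mm, flats square to x and y, 73 to 153 mm above the tip, white band near its top.
- driver_grip (a point): middle of the driver's handle, 115 mm above the blade tip, on its axis.
- holder: fixed wooden block 90 x 90 x 75 mm with an upright 24 mm through hole in its middle; origin at the centre of its underside. The driver stands in it with the ferrule resting on the top, blade tip 10 mm above the bench. It may be to the robot's left or right.
- tip_cup: red-painted tin tip cup, open top, 76 mm across the rim, 95 mm tall; origin at the centre of its underside. Bystander.
- spare_bulb: spare frosted white bulb, 106 mm long, lying in a small wooden tray; origin under its middle. Bystander.
- bootjack: black cast-iron beetle bootjack lying flat, about 200 mm long, 30 mm high; origin under the middle of its body. Bystander.
- toe_guard_a: aluminium toe guard (hollow rounded cap), 83 mm wide, 41 mm high; origin at the centre of its underside. Bystander.
- toe_guard_b: second aluminium toe guard like the first. Bystander.
- polish_tin: flat blue polish tin, 84 mm across, 32 mm high; origin at the centre of its underside. Bystander.
- shine_brush: brush lying on the bench; origin on its underside. Bystander.

How it is judged:
By the outcome, as a careful person would: the job done as asked, in the order asked, and still so for the second after the job is handed in, with the robot touching nothing.
It also fails if it takes over 72 s, if anything falls off the work surface, if the arm or the gripper's body presses on something with over 40 N, if the wrist force passes 120 N, or if a joint passes its speed limit or range.

## Working session

There is one attempt and no reset: what is moved stays moved. The work goes in short steps, Python scripts to look and compute and a shell command to move; the robot and the scene stay as the last step left them, time stands still between calls to the robot, and variables do not carry over. Pictures are saved under pics/ and viewed, at most 10 in all, crops included, and the job is handed in when it is done.

```bash
mkdir -p pics; ls
python3 - <<'E'
from plant import *
import cv2,numpy as np
np.set_printoptions(precision=4,suppress=True)
for n in ["scene","top"]:
    cv2.imwrite(f"pics/{n}0.png",grab_frame(n)); c=camera_info(n); print(n,c)
print(camera_info("wrist")); print(sense())
E
```

```text
pics
scene {'K': array([[405.9943,   0.    , 256.9007],
       [  0.    , 405.9943, 186.3268],
       [  0.    ,   0.    ,   1.    ]]), 'xyz': array([ 1.02  , -0.3829,  1.098 ]), 'rotation': array([-0.2405,  0.8824,  0.39  , -0.1069])}
top {'K': array([[492.5822,   0.    , 255.4188],
       [  0.    , 492.5822, 194.6105],
       [  0.    ,   0.    ,   1.    ]]), 'xyz': array([0.4505, 0.0331, 1.2964]), 'rotation': array([ 0.0278, -0.702 ,  0.7105, -0.04  ])}
{'K': array([[293.5722,   0.    , 258.2933],
       [  0.    , 293.5722, 193.1555],
       [  0.    ,   0.    ,   1.    ]]), 'tool_from_camera': array([[-0.0017, -0.9596, -0.2814,  0.0811],
       [ 1.    , -0.0018,  0.0003,  0.0002],
       [-0.0008, -0.2814,  0.9596, -0.1795],
       [ 0.    ,  0.    ,  0.    ,  1.    ]])}
{'time_s': 0.1, 'joints': array([-1.4046,  0.4915,  1.5594, -0.    ,  1.0917, -0.1056]), 'qd': array([ 0.0015, -0.    , -0.0035,  0.0009,  0.0006, -0.0002]), 'joint_torque': array([  0.0043, -61.3623, -25.8607,   0.0694,   0.047 ,  -0.0001]), 'position': array([ 0.1678, -0.6018,  0.205 ]), 'orientation': array([-0.0005,  0.9908,  0.1355, -0.    ]), 'ft_force': array([0.77  , 0.2649, 0.5079]), 'ft_torque': array([-0.0073,  0.0005, -0.0402]), 'grasp_force': 0.0, 'finger_gap': 0.09506787268697238}
```

View pics/top0.png

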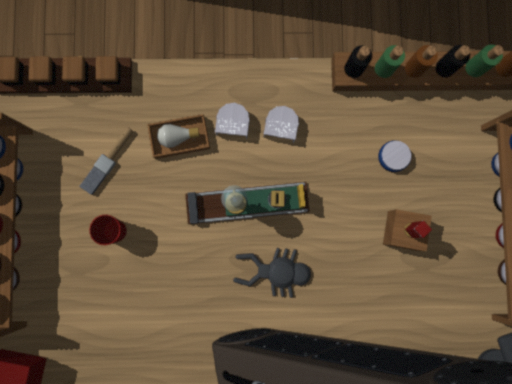

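View pics/scene0.png

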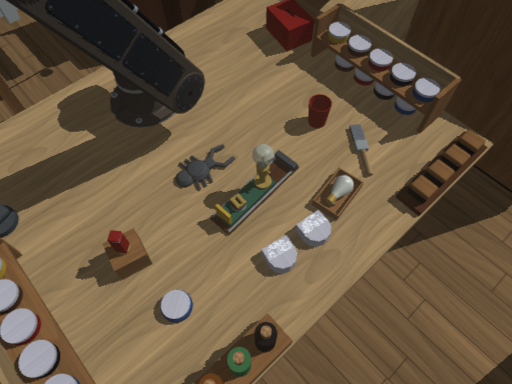

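The top view shows the rail running left, with its stop at (193,208), the yellow tab at (301,196), the brass screw at (278,199) and the bulb at (234,201). The holder is at (408,231) with the red driver handle at (419,230), to the robot's right. The bootjack is at (285,272) and the toe guards at (233,120) and (283,122). The scene view agrees: tab (225,213), screw (238,200), bulb (263,154), handle (119,242).

```bash
cat > h.py <<'E'
from plant import *
import cv2, numpy as np
from scipy.spatial.transform import Rotation as R
np.set_printoptions(precision=4,suppress=True)
def rot(q): return R.from_quat(np.roll(q,-1)).as_matrix()
def cam(n,s=None):
    c=camera_info(n)
    if n!="wrist": return c["K"],rot(c["rotation"]),np.array(c["xyz"])
    s=s or sense(); T=c["tool_from_camera"]; Q=rot(s["orientation"])
    return c["K"],Q@T[:3,:3],Q@T[:3,3]+s["position"]
def ray(c,uv):
    K,Rm,o=c; d=Rm@np.linalg.solve(K,[uv[0],uv[1],1]); return o,d/np.linalg.norm(d)
def plane(c,uv,z):
    o,d=ray(c,uv); return o+d*(z-o[2])/d[2]
def proj(c,p):
    K,Rm,o=c; q=K@(Rm.T@(np.asarray(p)-o)); return q[:2]/q[2]
def tri(rays):
    A=sum(np.eye(3)-np.outer(d,d) for o,d in rays); b=sum((np.eye(3)-np.outer(d,d))@o for o,d in rays)
    return np.linalg.solve(A,b)
def blobs(im,lo,hi,box=None,amin=20):
    m=cv2.inRange(cv2.cvtColor(im,cv2.COLOR_BGR2HSV),np.array(lo),np.array(hi))
    if box:
        k=np.zeros_like(m); k[box[1]:box[3],box[0]:box[2]]=1; m*=k
    n,l,st,ce=cv2.connectedComponentsWithStats(m)
    out=[]
    for i in range(1,n):
        if st[i,4]>=amin:
            pts=np.argwhere(l==i)[:,::-1].astype(np.float32); out.append((int(st[i,4]),ce[i],cv2.minAreaRect(pts)))
    return sorted(out,key=lambda t:-t[0])
E
python3 - <<'E'
from h import *
t=cv2.imread("pics/top0.png"); s=cv2.imread("pics/scene0.png"); ct=cam("top"); cs=cam("scene")
print(proj(ct,[0,0,0]),proj(cs,[0,0,0]))
for nm,im,box in (("top",t,(180,170,320,240)),("scene",s,(190,130,310,240))):
    for b in blobs(im,(20,130,90),(32,255,255),box,15): print(nm,"yel",b)
for nm,im,box in (("top",t,(380,200,450,260)),("scene",s,(90,220,160,290))):
    for b in blobs(im,(0,190,60),(6,255,255),box,15)[:2]: print(nm,"red",b)
    for b in blobs(im,(7,60,50),(14,200,160),box,200)[:2]: print(nm,"wood",b,cv2.boxPoints(b[2]))
big=cv2.resize(t[170:260,175:445],None,fx=2.9,fy=2.9,interpolation=cv2.INTER_CUBIC); cv2.imwrite("pics/t1.png",big)
E
```

```text
[262.2088 420.5343] [145.1341  98.9892]
top yel (134, array([277.6866, 198.6418]), ((277.5, 198.5), (13.0, 11.0), 90.0))
top yel (128, array([300.8984, 195.4219]), ((300.7517395019531, 195.5207061767578), (21.259645462036133, 6.062320709228516), 85.2363510131836))
scene yel (122, array([265.0902, 179.3607]), ((265.8103942871094, 176.77587890625), (11.554967880249023, 24.16038703918457), 23.198591232299805))
scene yel (99, array([237.5051, 200.7172]), ((237.6400146484375, 200.52000427246094), (12.0, 10.0), 53.13010025024414))
scene yel (86, array([223.8023, 211.9419]), ((224.2035369873047, 212.44691467285156), (23.518022537231445, 5.362109184265137), 48.8140754699707))
scene yel (18, array([256.7222, 177.2222]), ((256.38238525390625, 177.0294189453125), (3.152963161468506, 5.5783185958862305), 75.96376037597656))
top red (94, array([423.0851, 229.0106]), ((422.3800354003906, 229.16000366210938), (12.400001525878906, 11.400001525878906), 36.869895935058594))
top red (32, array([411.5938, 226.2812]), ((412.2499694824219, 225.75), (4.242641925811768, 13.43503189086914), 45.0))
top wood (934, array([405.258 , 230.6895]), ((408.5121765136719, 230.4229736328125), (46.268898010253906, 36.859153747558594), 8.972625732421875)) [[382.7865 245.0189]
 [388.5352 208.6108]
 [434.2379 215.827 ]
 [428.4892 252.2351]]
scene red (28, array([114.2857, 237.8214]), ((113.5, 237.5), (5.0, 11.0), 90.0))
```

View pics/t1.png

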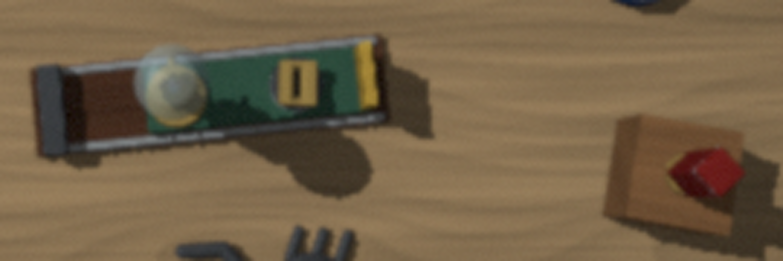

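The crop shows the rail edges running from about (65,72)–(385,38) and (65,150)–(385,118) in crop pixels. The slot is dark and lies across the rail at (297,82), and the red handle top is at (712,172), turned by roughly 35–40°.

Run:
```python
from h import *
t=cv2.imread("pics/top0.png"); ct=cam("top"); cs=cam("scene")
f=lambda x,y:(x/2.9+175-.3,y/2.9+170-.3)
for a,b in (((65,72),(385,38)),((65,150),(385,118))):
    P,Q=plane(ct,f(*a),.012),plane(ct,f(*b),.012); d=P-Q; print(P,Q,"rail yaw(y axis)",np.degrees(np.arctan2(d[1],d[0])))
tab=plane(ct,(301.0,195.6),.076); print("tab top",tab)
print("tab tri",tri([ray(ct,(300.9,195.4)),ray(cs,(223.8,211.9))]))
print("screw",plane(ct,(277.7,198.6),.053),plane(cs,(237.5,200.7),.053))
print("handle top",plane(ct,(421.0,229.3),.163),"scene",plane(cs,(120.5,236),.163))
# block top outline corners from crop
print("block top",[plane(ct,f(*p),.075)[:2] for p in ((640,115),(743,132),(728,236),(625,218))])
gx=blobs(t,(20,40,40),(179,255,255)) and 0
print(sense()["position"])
```

```text
[0.5758 0.1626 0.012 ] [ 0.6036 -0.1272  0.012 ] rail yaw(y axis) 95.47376450866915
[0.5055 0.1627 0.012 ] [ 0.5309 -0.1255  0.012 ] rail yaw(y axis) 95.03455500687747
tab top [ 0.564  -0.1023  0.076 ]
tab tri [ 0.5666 -0.1019  0.0647]
screw [ 0.5592 -0.0455  0.053 ] [ 0.5615 -0.044   0.053 ]
handle top [ 0.4747 -0.3686  0.163 ] scene [ 0.4889 -0.361   0.163 ]
block top [array([ 0.527 , -0.3377]), array([ 0.5113, -0.4262]), array([ 0.4226, -0.4091]), array([ 0.439 , -0.3213])]
[ 0.1678 -0.6018  0.205 ]
```

```bash
cat >> h.py <<'E'
def down(yaw):  # tool down, tool x at world yaw (deg)
    a=np.radians(yaw); return np.array([[np.cos(a),np.sin(a),0],[np.sin(a),-np.cos(a),0],[0,0,-1]])
def goal(p,yaw=None):
    s=sense(); Q=rot(s["orientation"]); y0=np.degrees(np.arctan2(Q[1,0],Q[0,0]))
    G=down(y0 if yaw is None else yaw)
    return "shift",Q.T@(np.asarray(p)-s["position"]),"turn/5deg",np.degrees(R.from_matrix(Q.T@G).as_rotvec())/5,"yaw0",round(y0,2),"j6",round(np.degrees(s["joints"][5]),1)
E
python3 -c "
from h import *
print(goal([.568,-.147,.30],5.3))"
```

```text
('shift', array([ 0.5077, -0.3308, -0.0946]), 'turn/5deg', array([-0.011 , -0.0001,  2.0545]), 'yaw0', np.float64(15.57), 'j6', np.float64(-6.1))
```

```bash
python3 -m crank '[[1,[0,0,-0.095],[0,0,0]],[1,[0,0,-0.095],[0,0,0]],[1,[0,0,-0.095],[0,0,0]],[1,[0.508,-0.331,-0.095],[0,0,2.05]],[1,[0.508,-0.331,-0.095],[0,0,2.05]],[1,[0.508,-0.331,-0.095],[0,0,2.05]],[1,[0.508,-0.331,-0.095],[0,0,2.05]],[1,[0.508,-0.331,-0.095],[0,0,2.05]],[1,[0.508,-0.331,-0.095],[0,0,2.05]],[1,[0.508,-0.331,-0.095],[0,0,2.05]],[1,[0.508,-0.331,-0.095],[0,0,2.05]],[1,[0.508,-0.331,-0.095],[0,0,2.05]],[1,[0.508,-0.331,-0.095],[0,0,2.05]],[1,[0.508,-0.331,-0.095],[0,0,2.05]],[1,[0.508,-0.331,-0.095],[0,0,2.05]],[1,[0.508,-0.331,-0.095],[0,0,2.05]],[1,[0.508,-0.331,-0.095],[0,0,2.05]],[1,[0.508,-0.331,-0.095],[0,0,2.05]]]' 20
python3 - <<'E'
from h import *
s=sense(); im=grab_frame("wrist"); cv2.imwrite("pics/w1.png",im); c=cam("wrist",s)
for b in blobs(im,(20,130,90),(32,255,255),None,60): print(b, plane(c,b[1],.076),plane(c,b[1],.053))
print(goal([.568,-.147,.055],5.3))
E
```

```text
time_s: 1.6
position: [0.5702, -0.1435, 0.3001]
orientation: [-0.0, 0.999, 0.047, -0.0]
ft_force: [-0.0, -0.4, 1.0]
finger_gap: 0.0002
grasp_force: 0.0
(584, array([124.1695, 157.5925]), ((124.273193359375, 158.4897003173828), (34.82637405395508, 28.734298706054688), 66.03751373291016)) [0.5668 0.0426 0.076 ] [0.5621 0.0528 0.053 ]
(410, array([190.0732, 161.9561]), ((190.02931213378906, 162.00173950195312), (21.43353843688965, 25.602802276611328), 3.3664605617523193)) [ 0.5692 -0.0483  0.076 ] [ 0.5646 -0.0434  0.053 ]
(373, array([229.3861, 162.3083]), ((229.5, 162.5), (41.0, 9.0), 90.0)) [ 0.5738 -0.1028  0.076 ] [ 0.5694 -0.1009  0.053 ]
(239, array([32.5732, 15.0042]), ((32.310813903808594, 15.864866256713867), (17.5906925201416, 19.070281982421875), 80.53767395019531)) [0.7323 0.1475 0.076 ] [0.737  0.1636 0.053 ]
(108, array([ 98.5926, 163.037 ]), ((98.33148956298828, 163.29833984375), (28.393836975097656, 11.44672966003418), 41.987213134765625)) [0.5559 0.0783 0.076 ] [0.5504 0.0905 0.053 ]
('shift', array([-0.004 ,  0.0049,  0.2449]), 'turn/5deg', array([-0.0145, -0.0024,  0.0431]), 'yaw0', np.float64(5.52), 'j6', np.float64(64.0))
```

View pics/w1.png

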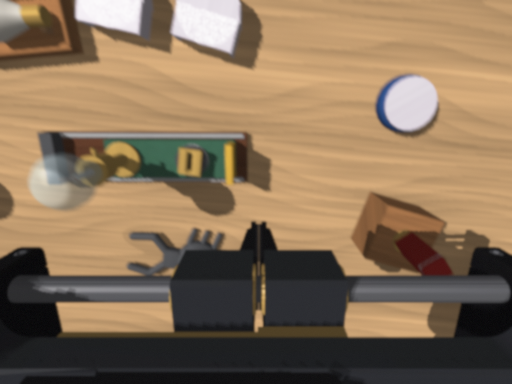

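The wrist view shows the rail horizontal, so the tool is aligned with it. The tab is at (229,162), the screw at (190,162) and the holder at the right.

```bash
python3 -m crank '[[1,[0,0.004,0.245],[0,0,0]],[1,[0,0.004,0.245],[0,0,0]],[1,[0,0.004,0.245],[0,0,0]],[1,[0,0.004,0.245],[0,0,0]],[1,[0,0.004,0.245],[0,0,0]],[1,[0,0.004,0.245],[0,0,0]],[1,[0,0.004,0.245],[0,0,0]],[1,[0,-0.01,0.245],[0,0,0]],[1,[0,-0.02,0.245],[0,0,0]],[1,[0,-0.025,0.245],[0,0,0]],[1,[0,-0.03,0.245],[0,0,0]],[1,[0,-0.035,0.245],[0,0,0]],[1,[0,-0.04,0.245],[0,0,0]],[1,[0,-0.045,0.245],[0,0,0]],[1,[0,-0.05,0.245],[0,0,0]],[1,[0,-0.055,0.245],[0,0,0]],[1,[0,-0.06,0.245],[0,0,0]],[1,[0,-0.065,0.245],[0,0,0]],[1,[0,-0.07,0.245],[0,0,0]]]'
```

```text
time_s: 3.23
position: [0.563, -0.0777, 0.0574]
orientation: [0.001, 0.999, 0.047, 0.002]
ft_force: [-0.1, -6.6, 6.9]
finger_gap: 0.0006
grasp_force: 4.5
```

```bash
python3 -m crank '[[1,[0,-0.004,0],[0,0,0]],[1,[0,-0.007,0],[0,0,0]],[1,[0,-0.01,0],[0,0,0]],[1,[0,-0.013,0],[0,0,0]]]'; python3 -m crank '[[1,[0,-0.003,0],[0,0,0]],[1,[0,-0.006,0],[0,0,0]],[1,[0,-0.008,0],[0,0,0]]]'
```

```text
time_s: 3.57
position: [0.5618, -0.0648, 0.0574]
orientation: [0.001, 0.999, 0.047, 0.002]
ft_force: [-0.3, -6.4, 6.8]
finger_gap: 0.0007
grasp_force: 4.5
time_s: 3.82
position: [0.561, -0.0567, 0.0574]
orientation: [0.001, 0.999, 0.047, 0.002]
ft_force: [0.0, -5.6, 6.0]
finger_gap: 0.0005
grasp_force: 4.4
```

```bash
python3 -m crank '[[1,[0,-0.003,0],[0,0,0]],[1,[0,-0.006,0],[0,0,0]],[1,[0,-0.008,0],[0,0,0]]]'
python3 - <<'E'
from h import *
im=grab_frame("top"); cv2.imwrite("pics/t2.png",im); c=cam("top")
for b in blobs(im,(40,80,30),(95,255,255),(180,170,320,240),60): print("green",b)
for b in blobs(im,(20,130,90),(32,255,255),(180,170,320,240),15): print("yel",b,plane(c,b[1],.053))
E
```

```text
time_s: 4.07
position: [0.5603, -0.0487, 0.0574]
orientation: [0.001, 0.999, 0.047, 0.002]
ft_force: [0.4, -5.4, 7.1]
finger_gap: 0.0006
grasp_force: 4.4
green (507, array([230.9941, 204.0355]), ((228.79339599609375, 203.94479370117188), (21.843290328979492, 30.26288414001465), 83.1572265625))
```

```bash
python3 -m crank '[[1,[0,-0.003,0],[0,0,0]],[1,[0,-0.006,0],[0,0,0]],[1,[0,-0.008,0],[0,0,0]]]'; python3 -m crank '[[1,[0,-0.002,0],[0,0,0]],[1,[0,-0.004,0],[0,0,0]],[1,[0,-0.005,0],[0,0,0]]]'
```

```text
time_s: 4.37
position: [0.5599, -0.0425, 0.0575]
orientation: [0.002, 0.999, 0.047, 0.002]
ft_force: [-2.2, -34.1, 4.8]
finger_gap: 0.0005
grasp_force: 13.3
time_s: 4.62
position: [0.5602, -0.0417, 0.0579]
orientation: [0.005, 0.999, 0.048, 0.003]
ft_force: [-2.2, -61.3, 4.3]
finger_gap: 0.0004
grasp_force: 26.8
```

```bash
python3 -m crank '[[1,[0,-0.002,0],[0,0,0]],[1,[0,-0.004,0],[0,0,0]]]'
python3 - <<'E'
from h import *
im=grab_frame("scene"); cv2.imwrite("pics/s2.png",cv2.resize(im[110:250,180:340],None,fx=4,fy=4,interpolation=cv2.INTER_CUBIC))
E
```

```text
time_s: 4.78
position: [0.5603, -0.0414, 0.0579]
orientation: [0.007, 0.999, 0.048, 0.003]
ft_force: [-5.0, -97.3, 1.9]
finger_gap: 0.0004
grasp_force: 44.1
```

View pics/s2.png

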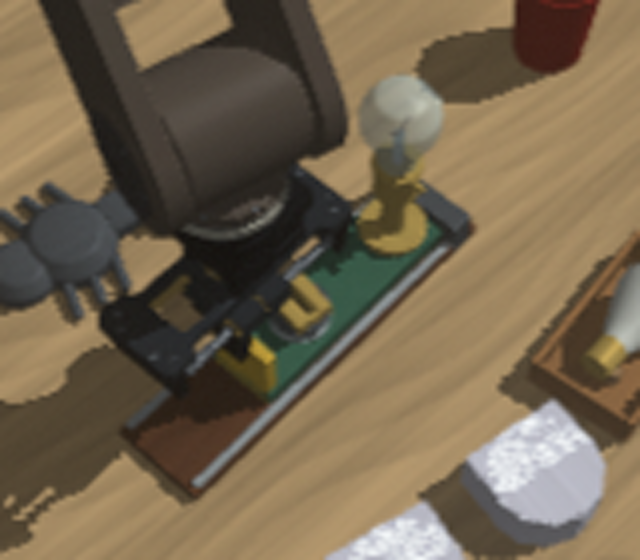

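The scene crop shows the green foot touching the end stop at (440,235), with the bulb clear of the gripper. The force rise confirms the contact, so I back off and rise.

```bash
python3 -m crank '[[1,[0,0.02,0],[0,0,0]],[1,[0,0.04,0],[0,0,0]],[1,[0,0.06,0],[0,0,0]],[1,[0,0.06,-0.04],[0,0,0]],[1,[0,0.06,-0.24],[0,0,0]],[-1,[0,0.06,-0.24],[0,0,0]],[-1,[0,0.06,-0.24],[0,0,0]],[-1,[0,0.06,-0.24],[0,0,0]],[-1,[0,0.06,-0.24],[0,0,0]],[-1,[0,0.06,-0.24],[0,0,0]],[-1,[0,0.06,-0.24],[0,0,0]],[-1,[0,0.06,-0.24],[0,0,0]]]'
python3 - <<'E'
from h import *
s=sense(); im=grab_frame("wrist"); cv2.imwrite("pics/w2.png",im); c=cam("wrist",s)
for b in blobs(im,(20,130,90),(32,255,255),None,60): print(b, plane(c,b[1],.076),plane(c,b[1],.053))
P=proj(c,[.5565,.018,.053]).astype(int); print(P)
a=cv2.resize(im[max(P[1]-35,0):P[1]+35,P[0]-50:P[0]+50],None,fx=4,fy=4,interpolation=cv2.INTER_CUBIC)
q=proj(c,[.475,-.37,.163]).astype(int); print(q)
cv2.imwrite("pics/w2c.png",np.vstack([a,cv2.resize(im[190:384,250:512],(400,296))]))
t=grab_frame("top"); cv2.imwrite("pics/t3.png",t);ct=cam("top")
for b in blobs(t,(20,130,90),(32,255,255),(180,170,320,240),15): print("top",b, plane(ct,b[1],.076),plane(ct,b[1],.053))
E
```

```text
time_s: 5.83
position: [0.5626, -0.0907, 0.2953]
orientation: [0.0, 0.999, 0.047, -0.0]
ft_force: [0.6, 0.1, -0.1]
finger_gap: 0.042
grasp_force: 0.0
(641, array([110.5881, 158.1654]), ((109.42306518554688, 159.11538696289062), (36.257057189941406, 31.144746780395508), 47.72631072998047)) [0.5581 0.1117 0.076 ] [0.5532 0.1229 0.053 ]
(438, array([177.2009, 161.4269]), ((177.2942657470703, 161.5863037109375), (22.21734619140625, 26.1419677734375), 3.814074993133545)) [0.5619 0.0209 0.076 ] [0.5572 0.0269 0.053 ]
(414, array([217.1618, 162.3599]), ((217.0, 163.0), (42.0, 10.0), 90.0)) [ 0.5656 -0.0338  0.076 ] [ 0.5611 -0.0309  0.053 ]
(304, array([71.3487, 13.6612]), ((71.50000762939453, 14.5), (18.99422264099121, 19.877676010131836), 83.6598129272461)) [0.73   0.1499 0.076 ] [0.735  0.1633 0.053 ]
(146, array([ 83.0616, 164.5479]), ((82.67405700683594, 165.0156707763672), (31.729001998901367, 15.815181732177734), 46.33222579956055)) [0.5458 0.1498 0.076 ] [0.5401 0.1633 0.053 ]
[183 162]
[482 274]
top (116, array([249.3621, 201.181 ]), ((249.5, 201.5), (13.0, 11.0), 90.0)) [0.5515 0.0265 0.076 ] [0.5534 0.0264 0.053 ]
top (32, array([273.5625, 206.    ]), ((273.5, 206.0), (6.0, 5.0), 90.0)) [ 0.5388 -0.0335  0.076 ] [ 0.5405 -0.0347  0.053 ]
top (16, array([211.25  , 213.3125]), ((210.73074340820312, 213.8461151123047), (2.2188007831573486, 7.488452911376953), 56.30992889404297)) [0.5225 0.1212 0.076 ] [0.5238 0.1229 0.053 ]
```

View pics/w2c.png

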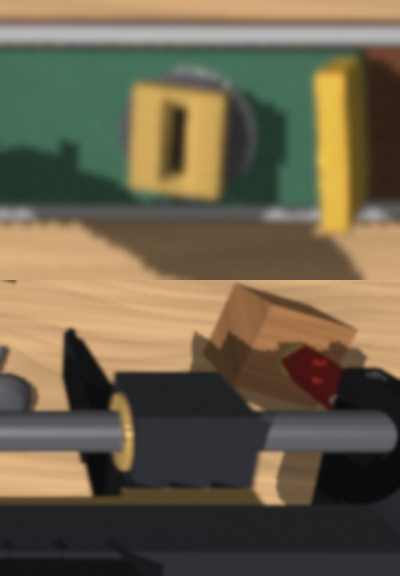

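The crop shows the brass head centred at image (177,162), with its slot running nearly vertical (about 4° tilt). The handle is partly behind the gripper, so I go above the holder for a close look.

```bash
python3 -c "
from h import *
print(goal([.479,-.367,.27],130))"
```

```text
('shift', array([-0.1088,  0.2673,  0.0243]), 'turn/5deg', array([ -0.0303,   0.0045, -24.935 ]), 'yaw0', np.float64(5.33), 'j6', np.float64(68.9))
```

```bash
python3 -m crank '[[-1,[-0.109,0.267,0.024],[0,0,-24.9]],[-1,[-0.109,0.267,0.024],[0,0,-24.9]],[-1,[-0.109,0.267,0.024],[0,0,-24.9]],[-1,[-0.109,0.267,0.024],[0,0,-24.9]],[-1,[-0.109,0.267,0.024],[0,0,-24.9]],[-1,[-0.109,0.267,0.024],[0,0,-24.9]],[-1,[-0.109,0.267,0.024],[0,0,-24.9]],[-1,[-0.109,0.267,0.024],[0,0,-24.9]],[-1,[-0.109,0.267,0.024],[0,0,-24.9]],[-1,[-0.109,0.267,0.024],[0,0,-24.9]],[-1,[-0.109,0.267,0.024],[0,0,-24.9]],[-1,[-0.109,0.267,0.024],[0,0,-24.9]],[-1,[-0.109,0.267,0.024],[0,0,-24.9]],[-1,[-0.109,0.267,0.024],[0,0,-24.9]],[-1,[-0.109,0.267,0.024],[0,0,-24.9]],[-1,[-0.109,0.267,0.024],[0,0,-24.9]],[-1,[-0.109,0.267,0.024],[0,0,-24.9]],[-1,[-0.109,0.267,0.024],[0,0,-24.9]],[-1,[-0.109,0.267,0.024],[0,0,-24.9]],[-1,[-0.109,0.267,0.024],[0,0,-24.9]]]'
python3 - <<'E'
from h import *
s=sense(); im=grab_frame("wrist"); cv2.imwrite("pics/w3.png",im); c=cam("wrist",s)
for b in blobs(im,(0,150,40),(8,255,255),None,60)+blobs(im,(170,150,40),(179,255,255),None,60): print(b, plane(c,b[1],.163), plane(c,b[1],.12))
print(goal([.479,-.367,.27],130))
E
```

```text
time_s: 7.6
position: [0.4792, -0.3669, 0.2705]
orientation: [-0.001, 0.426, 0.905, 0.0]
ft_force: [-0.4, 0.0, -0.1]
finger_gap: 0.0952
grasp_force: 0.0
(793, array([250.9924, 191.6091]), ((250.90953063964844, 191.59954833984375), (28.111007690429688, 29.157440185546875), 87.27368927001953)) [ 0.4767 -0.3738  0.163 ] [ 0.4838 -0.3841  0.12  ]
(244, array([251.123 , 170.4385]), ((250.7362060546875, 170.01553344726562), (10.922295570373535, 26.01385498046875), 86.633544921875)) [ 0.463  -0.3567  0.163 ] [ 0.468  -0.3644  0.12  ]
(216, array([156.9444, 326.5787]), ((157.37307739257812, 326.72332763671875), (25.18963623046875, 10.781164169311523), 40.91437911987305)) [ 0.4957 -0.5725  0.163 ] [ 0.5056 -0.6125  0.12  ]
('shift', array([ 0.0001, -0.0002,  0.0007]), 'turn/5deg', array([-0.002 , -0.0154, -0.079 ]), 'yaw0', np.float64(129.61), 'j6', np.float64(-83.3))
```

View pics/w3.png

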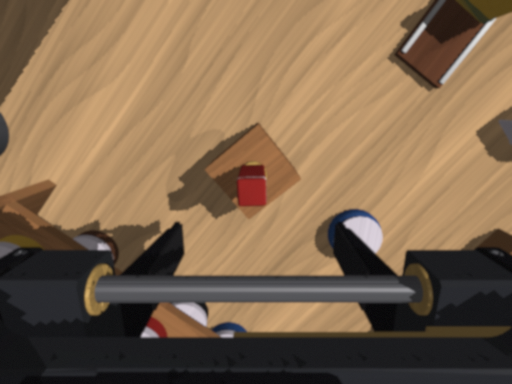

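The view shows the handle nearly square to the jaws, with its top at (251,191) and tilted about 3°. The block and neighbours are clear of the fingers.

```bash
python3 -m crank '[[-1,[-0.004,-0.006,0.03],[0,0,-0.6]],[-1,[-0.004,-0.006,0.06],[0,0,-0.6]],[-1,[-0.004,-0.006,0.09],[0,0,-0.6]],[-1,[-0.004,-0.006,0.115],[0,0,-0.6]],[-1,[-0.004,-0.006,0.13],[0,0,-0.6]],[-1,[-0.004,-0.006,0.139],[0,0,-0.6]],[-1,[-0.004,-0.006,0.139],[0,0,-0.6]],[1,[-0.004,-0.006,0.139],[0,0,-0.6]],[1,[-0.004,-0.006,0.139],[0,0,-0.6]],[1,[-0.004,-0.006,0.139],[0,0,-0.6]],[1,[-0.004,-0.006,0.139],[0,0,-0.6]],[1,[-0.004,-0.006,0.139],[0,0,-0.6]],[1,[-0.004,-0.006,0.139],[0,0,-0.6]],[1,[-0.004,-0.006,0.139],[0,0,-0.6]],[1,[-0.004,-0.006,0.139],[0,0,-0.6]],[1,[-0.004,-0.006,0.139],[0,0,-0.6]]]' 45
```

```text
time_s: 8.98
position: [0.4773, -0.374, 0.1326]
orientation: [0.0, 0.4, 0.916, -0.0]
ft_force: [0.5, 0.1, -0.2]
finger_gap: 0.0405
grasp_force: 0.0
```

```bash
python3 -m crank '[[1,[0,0,0],[0,0,0]],[1,[0,0,0],[0,0,0]],[1,[0,0,0],[0,0,0]],[1,[0,0,0],[0,0,0]],[1,[0,0,0],[0,0,0]],[1,[0,0,0],[0,0,0]]]'; python3 -c "
from h import *
print(sense()['ft_torque'],goal([.477,-.374,.131]))"
```

```text
time_s: 9.48
position: [0.4773, -0.374, 0.1325]
orientation: [0.0, 0.4, 0.916, -0.0]
ft_force: [-0.1, -0.3, -0.1]
finger_gap: 0.0299
grasp_force: 44.8
[-0.0384 -0.1848  0.0474] ('shift', array([ 0.0002, -0.0002,  0.0015]), 'turn/5deg', array([-0.0009,  0.0006, -0.    ]), 'yaw0', np.float64(132.82), 'j6', np.float64(-87.1))
```

```bash
python3 -m crank '[[1,[0,0,-0.02],[0,0,0]],[1,[0,0,-0.05],[0,0,0]],[1,[0,0,-0.09],[0,0,0]],[1,[0,0,-0.13],[0,0,0]],[1,[0,0,-0.16],[0,0,0]],[1,[0,0,-0.16],[0,0,0]],[1,[0,0,-0.16],[0,0,0]]]'
python3 - <<'E'
from h import *
s=sense(); Q=rot(s["orientation"]); p=s["position"]
tip=p+Q@[0,0,.1225]; print("tip nominal",tip)
out=[]
for n in ("wrist","scene"):
    im=grab_frame(n); cv2.imwrite(f"pics/l_{n}.png",im); c=cam(n,s) if n=="wrist" else cam(n)
    u=proj(c,tip); h=proj(c,p); print(n,u,h)
    x0,y0=(int(u[0])-50,max(int(u[1])-50,0)); x0=max(x0,0)
    cr=im[y0:y0+100,x0:x0+100]; print("crop",x0,y0); out.append(cv2.resize(cr,(400,400),interpolation=cv2.INTER_CUBIC))
cv2.imwrite("pics/lift.png",np.hstack(out))
print(goal([.5545,.0265,.1725+.047],180))
E
```

```text
time_s: 10.07
position: [0.4775, -0.374, 0.2937]
orientation: [0.001, 0.4, 0.916, -0.0]
ft_force: [0.2, -0.4, -2.8]
finger_gap: 0.03
grasp_force: 44.8
tip nominal [ 0.4777 -0.3742  0.1712]
wrist [257.3129 183.9818] [256.9096 230.9732]
crop 207 133
scene [112.5023 234.8874] [ 95.5479 212.3803]
crop 62 184
('shift', array([0.2405, 0.3288, 0.0721]), 'turn/5deg', array([ 0.0089, -0.0246, -9.436 ]), 'yaw0', np.float64(132.82), 'j6', np.float64(-87.1))
```

View pics/lift.png

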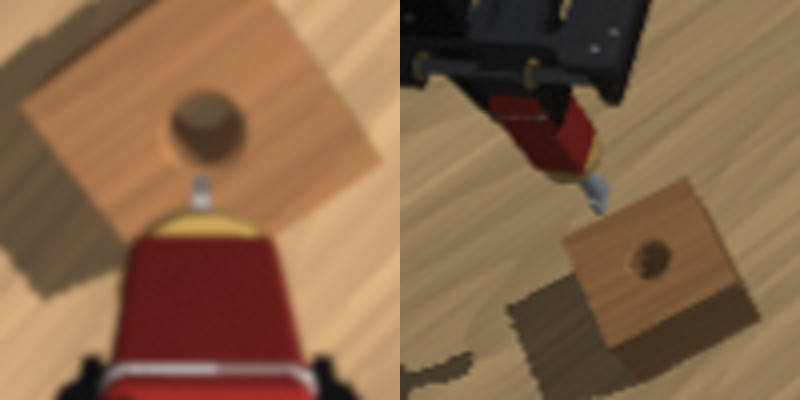

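The lift crop shows the blade edge-on in the wrist view at about (257,178). Its thin side lies along tool y, so its width is along tool x. The hole sits below it at (259,165). Next I hover over the screw at yaw 180.

```bash
python3 -m crank '[[1,[0.24,0.329,0],[0,0,-9.44]],[1,[0.24,0.329,0],[0,0,-9.44]],[1,[0.24,0.329,0],[0,0,-9.44]],[1,[0.24,0.329,0],[0,0,-9.44]],[1,[0.24,0.329,0],[0,0,-9.44]],[1,[0.24,0.329,0],[0,0,-9.44]],[1,[0.24,0.329,0],[0,0,-9.44]],[1,[0.24,0.329,0],[0,0,-9.44]],[1,[0.24,0.329,0],[0,0,-9.44]],[1,[0.24,0.329,0],[0,0,-9.44]],[1,[0.24,0.329,0],[0,0,-9.44]],[1,[0.24,0.329,0],[0,0,-9.44]],[1,[0.24,0.329,0],[0,0,-9.44]]]'
python3 - <<'E'
from h import *
s=sense(); im=grab_frame("wrist"); cv2.imwrite("pics/w4.png",im); c=cam("wrist",s)
u=proj(c,[.5555,.0265,.054]); print(u, proj(c,s["position"]+rot(s["orientation"])@[0,0,.1225]))
for b in blobs(im,(18,110,70),(34,255,255),(200,100,320,230),40): print(b, plane(c,b[1],.054))
x0,y0=int(u[0])-45,int(u[1])-40; print(x0,y0)
cv2.imwrite("pics/w4c.png",cv2.resize(im[y0:y0+80,x0:x0+100],None,fx=7,fy=7,interpolation=cv2.INTER_CUBIC))
print(goal([.5555,.0265,.2937],180))
E
```

```text
time_s: 11.25
position: [0.5551, 0.0254, 0.2911]
orientation: [-0.001, -0.0, 1.0, -0.0]
ft_force: [-0.3, -1.3, -1.5]
finger_gap: 0.0296
grasp_force: 44.8
[259.1749 164.0235] [258.4049 183.5044]
(577, array([259.2842, 163.8198]), ((259.5, 163.5), (27.0, 23.0), 90.0)) [0.5552 0.0267 0.054 ]
(547, array([217.5046, 168.3711]), ((217.5252685546875, 169.37698364257812), (45.275184631347656, 13.264833450317383), 83.1572265625)) [ 0.5618 -0.0337  0.054 ]
(124, array([316.7984, 156.5968]), ((316.0, 156.0), (26.0, 6.0), 90.0)) [0.5448 0.1088 0.054 ]
(88, array([257.8636, 188.1818]), ((257.5, 188.0), (4.0, 25.0), 90.0)) [0.5915 0.0246 0.054 ]
214 124
('shift', array([-0.0004,  0.0016, -0.0022]), 'turn/5deg', array([-0.0021, -0.0213, -0.0019]), 'yaw0', np.float64(179.99), 'j6', np.float64(-94.2))
```

View pics/w4c.png

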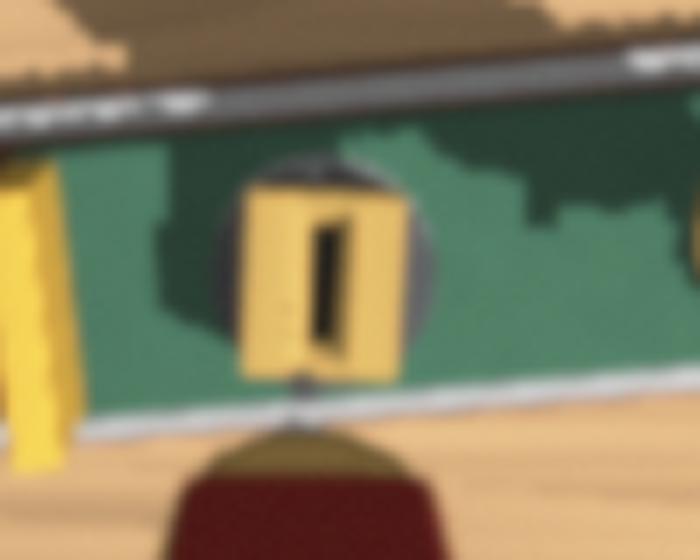

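The crop shows the slot centred at image (260.4,164.0), leaning about 2.5° clockwise, and the blade tip's far edge at about (256.9,178).

Run:
```python
from h import *
s=sense(); c=cam("wrist",s); Q=rot(s["orientation"]); p=s["position"]
loc=lambda P: Q.T@(P-p)
print("slot tool",loc(plane(c,(260.4,164.0),.054)), plane(c,(260.4,164.0),.054))
print("head corners ctr",loc(plane(c,(214+324/7-.4,124+285/7-.4),.054)))
print("tip far tool",loc(plane(c,(256.9,178.0),p[2]-.1225)))
C=[plane(c,(214+a/7-.4,124+b/7-.4),.054) for a,b in ((247,183),(410,195),(400,383),(240,380))]
for i,j in ((3,0),(2,1),(0,1),(3,2)):
    d=C[j]-C[i]; print(np.degrees(np.arctan2(d[1],d[0])),np.linalg.norm(d))
```

```text
slot tool [-0.0011  0.0029  0.2375] [0.5557 0.0277 0.054 ]
head corners ctr [-0.0015  0.0021  0.2375]
tip far tool [ 0.006  -0.0016  0.1225]
177.34004080076488 0.04106190005686836
177.61711622723539 0.03925763954726096
85.69087878692953 0.03317585835987859
88.79984893822304 0.0333627891677296
```

```bash
python3 -m crank '[[1,[0.0015,0.0035,0],[0,0,0.5]],[1,[0.0015,0.0035,0.03],[0,0,0.5]],[1,[0.0015,0.0035,0.06],[0,0,0.5]],[1,[0.0015,0.0035,0.085],[0,0,0.5]],[1,[0.0015,0.0035,0.085],[0,0,0.5]],[1,[0.0015,0.0035,0.085],[0,0,0.5]]]'
python3 - <<'E'
from h import *
s=sense(); im=grab_frame("wrist"); cv2.imwrite("pics/w5.png",im); c=cam("wrist",s)
u=proj(c,[.5555,.0275,.054]); t=proj(c,s["position"]+rot(s["orientation"])@[0,0,.1225]);print(u,t)
x0,y0=int(u[0])-45,int(u[1])-40; print(x0,y0)
cv2.imwrite("pics/w5c.png",cv2.resize(im[y0:y0+80,x0:x0+100],None,fx=7,fy=7,interpolation=cv2.INTER_CUBIC))
E
```

```text
time_s: 11.8
position: [0.5537, 0.0281, 0.2071]
orientation: [-0.001, 0.022, 1.0, -0.0]
ft_force: [-0.6, 0.4, -0.9]
finger_gap: 0.0301
grasp_force: 44.8
[257.949  178.7162] [258.3395 183.5059]
212 138
```

View pics/w5c.png

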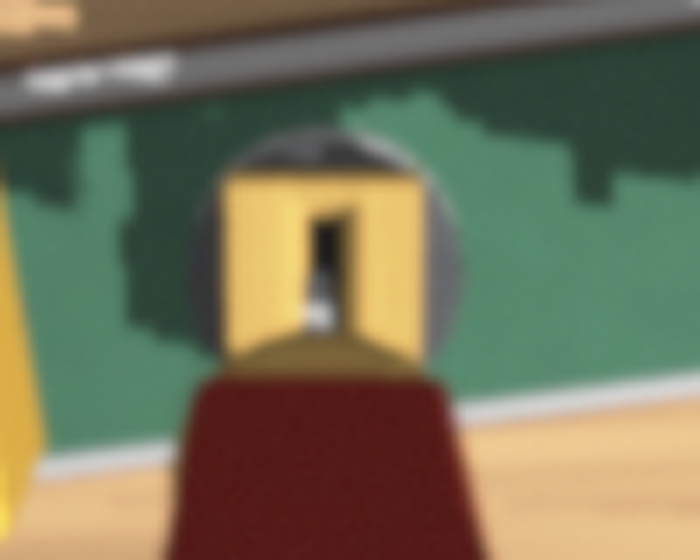

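The crop shows the blade tip at crop (319,285) just left of the slot's middle at (330,·), already parallel to it. It needs about 1.3 mm in tool y; I check tool x the same way.

Run:
```python
from h import *
s=sense(); c=cam("wrist",s); Q=rot(s["orientation"]); p=s["position"]
L=lambda x,y,z: Q.T@(plane(c,(212+x/7-.4,138+y/7-.4),z)-p)
print("head far edge",L(325,174,.054),"slot far end",L(330,208,.054),"tip far",L(319,268,p[2]-.1225), "sides",L(224,200,.054),L(424,200,.054),L(330,230,.054))
```

```text
head far edge [ 0.0167 -0.0003  0.1543] slot far end [0.011  0.0005 0.1543] tip far [ 0.0083 -0.0012  0.1225] sides [ 0.0124 -0.017   0.1543] [0.0123 0.016  0.1543] [0.0073 0.0005 0.1543]
```

```bash
python3 -m crank '[[1,[-0.0015,0.001,0.01],[0,0,0]],[1,[-0.0015,0.001,0.02],[0,0,0]],[1,[-0.0015,0.001,0.028],[0,0,0]],[1,[-0.0015,0.001,0.033],[0,0,0]],[1,[-0.0015,0.001,0.033],[0,0,0]],[1,[-0.0015,0.001,0.033],[0,0,0]]]'; python3 -m crank '[[1,[0,0,0.002],[0,0,0]],[1,[0,0,0.004],[0,0,0]],[1,[0,0,0.004],[0,0,0]]]'
```

```text
time_s: 12.35
position: [0.5555, 0.0302, 0.1743]
orientation: [-0.0, 0.022, 1.0, -0.0]
ft_force: [0.2, 0.4, -1.9]
finger_gap: 0.0295
grasp_force: 44.8
time_s: 12.6
position: [0.5554, 0.0302, 0.1704]
orientation: [-0.0, 0.022, 1.0, -0.0]
ft_force: [-0.8, 1.0, -1.4]
finger_gap: 0.0298
grasp_force: 44.8
```

```bash
python3 -m crank '[[1,[0,0,0.001],[0,0,0]],[1,[0,0,0.002],[0,0,0]],[1,[0,0,0.002],[0,0,0]]]'; python3 -m crank '[[1,[0,0,0.001],[0,0,0]],[1,[0,0,0.002],[0,0,0]],[1,[0,0,0.002],[0,0,0]]]'
```

```text
time_s: 12.85
position: [0.5555, 0.0302, 0.1684]
orientation: [-0.0, 0.022, 1.0, -0.0]
ft_force: [0.1, -0.0, -1.5]
finger_gap: 0.0296
grasp_force: 44.8
time_s: 13.1
position: [0.556, 0.0301, 0.1672]
orientation: [0.001, 0.022, 1.0, -0.0]
ft_force: [-1.0, 0.5, 5.2]
finger_gap: 0.03
grasp_force: 44.8
```

```bash
python3 -m crank '[[1,[0,0,0.0012],[0,0,0]],[1,[0,0,0.0012],[0,0,1]],[1,[0,0,0.0014],[0,0,2]],[1,[0,0,0.0017],[0,0,3]],[1,[0,0,0.0019],[0,0,4]],[1,[0,0,0.0022],[0,0,5]],[1,[0,0,0.0024],[0,0,6]],[1,[0,0,0.0024],[0,0,6]]]'; python3 -c "
from h import *
print(sense()['ft_torque'],goal([0,0,0])[-3:])"
```

```text
time_s: 13.77
position: [0.5564, 0.0294, 0.1658]
orientation: [0.002, 0.282, 0.959, -0.0]
ft_force: [-1.3, -3.4, 13.5]
finger_gap: 0.0298
grasp_force: 44.9
[-1.1046  0.3676 -0.0064] (np.float64(147.24), 'j6', np.float64(-60.9))
```

```bash
python3 -m crank '[[1,[0,0,0.0002],[0,0,1]],[1,[0,0,0.0005],[0,0,2]],[1,[0,0,0.0007],[0,0,3]],[1,[0,0,0.001],[0,0,4]],[1,[0,0,0.0012],[0,0,5]],[1,[0,0,0.0015],[0,0,6]],[1,[0,0,0.0018],[0,0,7]],[1,[0,0,0.002],[0,0,8]],[1,[0,0,0.0023],[0,0,9]],[1,[0,0,0.0025],[0,0,10]],[1,[0,0,0.0025],[0,0,10]]]'
python3 - <<'E'
from h import *
print(sense()['ft_torque'],goal([0,0,0])[-3:])
im=grab_frame("scene"); c=cam("scene"); u=proj(c,[.5555,.0275,.05]).astype(int); cv2.imwrite("pics/s3.png",cv2.resize(im[u[1]-50:u[1]+50,u[0]-60:u[0]+60],None,fx=5,fy=5,interpolation=cv2.INTER_CUBIC))
E
```

```text
time_s: 14.68
position: [0.5561, 0.0293, 0.1633]
orientation: [0.001, 0.661, 0.75, 0.0]
ft_force: [-3.2, -4.2, 14.2]
finger_gap: 0.0294
grasp_force: 45.0
[-1.3245  0.7763  0.0813] (np.float64(97.24), 'j6', np.float64(-10.9))
```

View pics/s3.png

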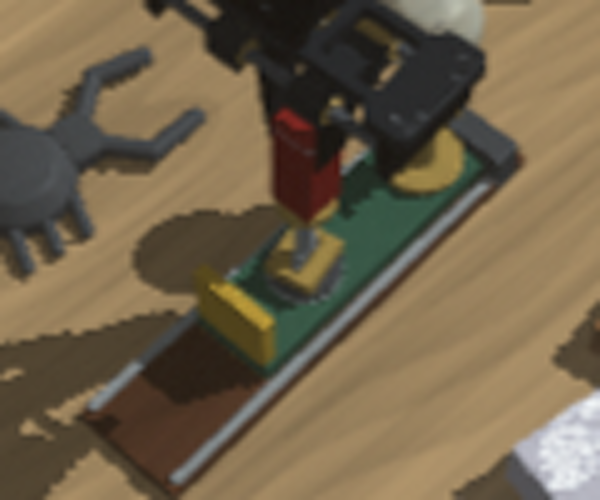

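The crop shows the brass head turned along with the blade, the foot still against the stop and the gripper body above the bulb. That was the eleventh picture viewed, one past the limit of 10, so from here I use numbers only.

```bash
python3 -m crank '[[1,[0,0,0.0002],[0,0,1]],[1,[0,0,0.0005],[0,0,2]],[1,[0,0,0.0007],[0,0,3]],[1,[0,0,0.001],[0,0,4]],[1,[0,0,0.0012],[0,0,5]],[1,[0,0,0.0015],[0,0,6]],[1,[0,0,0.0018],[0,0,7]],[1,[0,0,0.002],[0,0,8]],[1,[0,0,0.0023],[0,0,9]],[1,[0,0,0.0025],[0,0,10]],[1,[0,0,0.0025],[0,0,10]]]'; python3 -c "
from h import *
print(sense()['ft_torque'],sense()['joint_torque'][5],goal([0,0,0])[-3:])"
```

```text
time_s: 15.65
position: [0.5565, 0.0294, 0.1608]
orientation: [0.001, 0.916, 0.401, 0.001]
ft_force: [-2.1, -4.3, 13.2]
finger_gap: 0.0296
grasp_force: 45.0
[-1.2616  0.4623  0.01  ] 1.5723833441734314 (np.float64(47.24), 'j6', np.float64(39.1))
```

```bash
for i in 1; do python3 -m crank '[[1,[0,0,0.0002],[0,0,1]],[1,[0,0,0.0005],[0,0,2]],[1,[0,0,0.0005],[0,0,2]]]'; done; python3 -c "
from h import *
print(sense()['ft_torque'],sense()['joint_torque'][5],goal([0,0,0])[-3:])"; python3 -m crank '[[1,[0,0,0.0002],[0,0,1]],[1,[0,0,0.0004],[0,0,2]],[1,[0,0,0.0004],[0,0,2]]]';python3 -c "
from h import *
print(sense()['ft_torque'],sense()['joint_torque'][5],goal([0,0,0])[-3:])"
```

```text
time_s: 15.9
position: [0.5566, 0.0292, 0.1603]
orientation: [0.002, 0.948, 0.319, 0.001]
ft_force: [-1.6, -4.4, 13.2]
finger_gap: 0.0299
grasp_force: 45.0
[-1.6107  0.3774  0.0794] 1.5487577766180038 (np.float64(37.26), 'j6', np.float64(49.1))
time_s: 16.15
position: [0.5566, 0.029, 0.1598]
orientation: [0.002, 0.972, 0.236, 0.001]
ft_force: [-0.8, -6.9, 12.3]
finger_gap: 0.0295
grasp_force: 45.0
[-1.9945  0.2257  0.0735] 1.556091047823429 (np.float64(27.27), 'j6', np.float64(59.1))
```

```bash
python3 -m crank '[[1,[0,0,0.0001],[0,0,1]],[1,[0,0,0.0002],[0,0,2]],[1,[0,0,0.0002],[0,0,2]]]';python3 -c "
from h import *
print(sense()['ft_torque'],sense()['joint_torque'],goal([0,0,0])[-3:])"
```

```text
time_s: 16.4
position: [0.5566, 0.0287, 0.1597]
orientation: [0.002, 0.989, 0.151, 0.001]
ft_force: [-1.7, -8.1, 12.7]
finger_gap: 0.0297
grasp_force: 45.1
[-2.3569  0.3589  0.6991] [  3.435  -47.8351 -19.1122   2.8564  -0.3458   2.189 ] (np.float64(17.35), 'j6', np.float64(69.0))
```

```bash
python3 -m crank '[[1,[0,0,0],[0,0,0.7]],[1,[0,0,0],[0,0,0.7]]]';python3 -c "
from h import *
print(sense()['ft_torque'],goal([0,0,0])[-3:])"
```

```text
time_s: 16.57
position: [0.5566, 0.0287, 0.1597]
orientation: [0.002, 0.993, 0.122, 0.001]
ft_force: [-1.6, -7.5, 13.3]
finger_gap: 0.0295
grasp_force: 45.2
[-2.4561  0.409   1.0077] (np.float64(14.0), 'j6', np.float64(72.4))
```

```bash
python3 -m crank '[[1,[0,0,-0.001],[0,0,-1]],[1,[0,0,-0.0015],[0,0,-2]],[1,[0,0,-0.0015],[0,0,-2]]]';python3 -c "
from h import *
print(sense()['ft_torque'],goal([0,0,0])[-3:])"
```

```text
time_s: 16.82
position: [0.5564, 0.029, 0.1601]
orientation: [0.001, 0.977, 0.211, 0.001]
ft_force: [1.0, -6.8, 1.1]
finger_gap: 0.0297
grasp_force: 45.0
[-2.0227 -0.4973  0.0807] (np.float64(24.39), 'j6', np.float64(62.0))
```

```bash
python3 -m crank '[[1,[0,0,-0.01],[0,0,0]],[1,[0,0,-0.02],[0,0,0]],[1,[0,0,-0.05],[0,0,0]],[1,[0,0,-0.09],[0,0,0]],[1,[0,0,-0.134],[0,0,0]],[1,[0,0,-0.134],[0,0,0]],[1,[0,0,-0.134],[0,0,0]]]';python3 - <<'E'
from h import *
print(sense()['ft_torque'],goal([.4773,-.374,.2937],132.8))
s=sense(); c=cam("wrist",s); im=grab_frame("wrist"); cv2.imwrite("pics/w6.png",im)
for b in blobs(im,(18,110,70),(34,255,255),(180,80,360,230),40): print(b, plane(c,b[1],.047))
E
```

```text
time_s: 17.4
position: [0.5561, 0.0303, 0.2962]
orientation: [0.001, 0.978, 0.208, 0.002]
ft_force: [-0.1, 0.0, -3.2]
finger_gap: 0.0298
grasp_force: 45.0
[-0.0519  0.0384  0.0254] ('shift', array([-0.2366,  0.3372,  0.0021]), 'turn/5deg', array([  0.0663,  -0.0111, -21.7549]), 'yaw0', np.float64(24.03), 'j6', np.float64(62.3))
(685, array([195.7533, 138.9168]), ((196.1511993408203, 138.6609649658203), (36.80727767944336, 23.74662971496582), 65.224853515625)) [0.5547 0.1271 0.047 ]
(578, array([298.0208, 180.1799]), ((297.75860595703125, 180.6034393310547), (14.484235763549805, 43.638404846191406), 21.801406860351562)) [ 0.5595 -0.0348  0.047 ]
(558, array([259.5161, 165.4319]), ((259.4038391113281, 165.51922607421875), (26.671791076660156, 22.16111946105957), 78.69007110595703)) [0.5565 0.0272 0.047 ]
(98, array([256.2449, 189.3776]), ((257.5, 188.5), (25.0, 5.0), 0.0)) [0.5209 0.0168 0.047 ]
```

Head long axis is now at yaw ≈35° against ≈177.5° before, so it turned about 2.48 rad and hit the hard stop: the screw is home. Next I return the driver.

```bash
python3 -m crank '[[1,[-0.237,0.337,0],[0,0,-21.75]],[1,[-0.237,0.337,0],[0,0,-21.75]],[1,[-0.237,0.337,0],[0,0,-21.75]],[1,[-0.237,0.337,0],[0,0,-21.75]],[1,[-0.237,0.337,0],[0,0,-21.75]],[1,[-0.237,0.337,0],[0,0,-21.75]],[1,[-0.237,0.337,0],[0,0,-21.75]],[1,[-0.237,0.337,0],[0,0,-21.75]],[1,[-0.237,0.337,0],[0,0,-21.75]],[1,[-0.237,0.337,0],[0,0,-21.75]],[1,[-0.237,0.337,0],[0,0,-21.75]],[1,[-0.237,0.337,0],[0,0,-21.75]],[1,[-0.237,0.337,0],[0,0,-21.75]],[1,[-0.237,0.337,0],[0,0,-21.75]],[1,[-0.237,0.337,0],[0,0,-21.75]],[1,[-0.237,0.337,0],[0,0,-21.75]],[1,[-0.237,0.337,0],[0,0,-21.75]],[1,[-0.237,0.337,0],[0,0,-21.75]]]';python3 - <<'E'
from h import *
print(goal([.4773,-.374,.1325],132.8))
im=grab_frame("wrist"); cv2.imwrite("pics/w7.png",im); a=cv2.imread("pics/l_wrist.png")
bx=(235,165,280,190)
for n,i in (("then",a),("now",im)):
    g=cv2.cvtColor(i,cv2.COLOR_BGR2HSV); m=(g[...,1]<70)&(g[...,2]>60); k=np.argwhere(m[172:188,240:275]); print(n,len(k),k.mean(0)+[172,240] if len(k) else "", blobs(i,(0,0,0),(179,255,75),(235,150,280,177),20)[:1])
E
```

```text
time_s: 18.95
position: [0.476, -0.3738, 0.292]
orientation: [-0.001, 0.402, 0.916, 0.0]
ft_force: [0.5, -0.1, -1.6]
finger_gap: 0.03
grasp_force: 45.0
('shift', array([-0.0014,  0.0009,  0.1595]), 'turn/5deg', array([-0.0009, -0.0287, -0.0475]), 'yaw0', np.float64(132.56), 'j6', np.float64(-87.0))
then 28 [181.3571 256.6786] [(59, array([259.2034, 167.0169]), ((258.7275695800781, 167.23104858398438), (7.557138919830322, 13.038142204284668), 85.2363510131836))]
now 26 [183.3846 258.3462] [(63, array([259.6667, 169.2381]), ((258.7911682128906, 169.28529357910156), (7.592953681945801, 13.038405418395996), 85.60128784179688))]
```

```bash
python3 -m crank '[[1,[-0.001,0.0005,0.03],[0,0,0]],[1,[-0.001,0.0005,0.06],[0,0,0]],[1,[-0.001,0.0005,0.085],[0,0,0]],[1,[-0.001,0.0005,0.105],[0,0,0]],[1,[-0.001,0.0005,0.125],[0,0,0]],[1,[-0.001,0.0005,0.14],[0,0,0]],[1,[-0.001,0.0005,0.15],[0,0,0]],[1,[-0.001,0.0005,0.156],[0,0,0]],[1,[-0.001,0.0005,0.158],[0,0,0]],[1,[-0.001,0.0005,0.158],[0,0,0]]]'
```

```text
time_s: 19.83
position: [0.4774, -0.3746, 0.1356]
orientation: [-0.0, 0.401, 0.916, -0.0]
ft_force: [0.2, 0.2, -2.5]
finger_gap: 0.0296
grasp_force: 45.0
```

```bash
python3 -m crank '[[1,[0,0,0.0015],[0,0,0]],[1,[0,0,0.0025],[0,0,0]],[1,[0,0,0.0025],[0,0,0]]]'; python3 -m crank '[[1,[0,0,0.001],[0,0,0]],[1,[0,0,0.001],[0,0,0]]]'
```

```text
time_s: 20.08
position: [0.4774, -0.3746, 0.1335]
orientation: [0.0, 0.401, 0.916, -0.0]
ft_force: [0.3, 0.1, -1.3]
finger_gap: 0.0299
grasp_force: 45.0
time_s: 20.25
position: [0.4775, -0.3748, 0.1326]
orientation: [0.0, 0.401, 0.916, -0.0]
ft_force: [-0.4, 0.5, 1.8]
finger_gap: 0.03
grasp_force: 45.0
```

```bash
python3 -m crank '[[-1,[0,0,0],[0,0,0]],[-1,[0,0,0],[0,0,0]],[-1,[0,0,0],[0,0,0]],[-1,[0,0,0],[0,0,0]],[-1,[0,0,0],[0,0,0]],[-1,[0,0,0],[0,0,0]],[-1,[0,0,0],[0,0,0]],[-1,[0,0,0],[0,0,0]],[-1,[0,0,0],[0,0,0]],[-1,[0,0,-0.02],[0,0,0]],[-1,[0,0,-0.05],[0,0,0]],[-1,[0,0,-0.09],[0,0,0]],[-1,[0,0,-0.13],[0,0,0]],[-1,[0,0,-0.138],[0,0,0]],[-1,[0,0,-0.138],[0,0,0]],[-1,[0,0,-0.138],[0,0,0]]]'
python3 - <<'E'
from h import *
s=sense(); c=cam("wrist",s); im=grab_frame("wrist"); cv2.imwrite("pics/w8.png",im)
for b in blobs(im,(0,150,40),(8,255,255),(180,120,330,240),60): print(b, plane(c,b[1],.163))
t=grab_frame("top"); t0=cv2.imread("pics/top0.png"); ct=cam("top")
for b in blobs(t,(20,130,90),(32,255,255),(180,170,320,240),15): print("yel",b,plane(ct,b[1],.053))
for n,i in (("0",t0),("1",t)): print(n,[(b[0],b[1]) for b in blobs(i,(0,190,60),(6,255,255),(380,200,450,260),15)], "cup",[b[1] for b in blobs(i,(0,150,40),(8,255,255),(80,200,135,260),60)])
d=(cv2.absdiff(t,t0).max(2)>45).astype(np.uint8); n,l,st,ce=cv2.connectedComponentsWithStats(d)
print([list(map(int,st[i])) for i in range(1,n) if st[i,4]>25])
E
```

```text
time_s: 21.58
position: [0.4771, -0.3743, 0.2695]
orientation: [-0.0, 0.401, 0.916, -0.0]
ft_force: [0.2, 0.3, 0.1]
finger_gap: 0.0953
grasp_force: 0.0
(799, array([258.3292, 189.4406]), ((258.5, 189.5), (27.0, 29.0), 90.0)) [ 0.4788 -0.3747  0.163 ]
(240, array([258.0833, 168.3167]), ((258.1878356933594, 168.4309539794922), (25.96406364440918, 9.986178398132324), 3.012787342071533)) [ 0.4639 -0.3589  0.163 ]
yel (126, array([249.5317, 201.254 ]), ((249.40000915527344, 201.1999969482422), (13.600000381469727, 11.199999809265137), 53.13010025024414)) [0.5532 0.026  0.053 ]
yel (105, array([272.6   , 198.4286]), ((272.6158752441406, 198.54269409179688), (21.31328773498535, 4.858987808227539), 83.6598129272461)) [ 0.5598 -0.0326  0.053 ]
yel (15, array([210.5333, 213.6   ]), ((210.30003356933594, 213.90000915527344), (2.200000047683716, 6.600000381469727), 53.13010025024414)) [0.5231 0.1247 0.053 ]
0 [(94, array([423.0851, 229.0106])), (32, array([411.5938, 226.2812]))] cup [array([107.7985, 229.3791])]
1 [(92, array([423.087 , 228.2717])), (31, array([411.4194, 226.0968]))] cup [array([107.2156, 229.3234])]
[[377, 173, 135, 185, 14174], [297, 185, 8, 22, 120], [275, 191, 9, 16, 105], [497, 191, 5, 15, 53], [190, 192, 28, 26, 392], [222, 192, 21, 22, 323], [242, 192, 17, 19, 168], [310, 193, 14, 25, 244], [267, 217, 36, 21, 500], [231, 219, 44, 22, 517], [241, 301, 102, 38, 1689], [266, 335, 19, 18, 143], [346, 340, 30, 20, 338], [167, 344, 51, 40, 1231], [232, 376, 18, 8, 72]]
```

```bash
python3 -c "
from plant import *
print(sign_off())"
```

```text
the job is handed in; nothing more can be done
None
```

The job is done and handed in at about 21.6 s: the foot is against the stop, the screw is fully home, and the driver is back upright in its block with nothing else seen to move; however, I viewed 11 pictures against the limit of 10, and the push against the stop briefly reached 97 N at the wrist (limit 120 N).

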